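Take the clogged filter out of the dust extractor and stop the bay

TASK

The dust extractor's filter is clogged. Press the blue-capped cartridge into its sloping bay until the latch lets go and it springs out, pull it free and stand it upright in the metal tray, then close the empty bay with the orange tapered bung, pushed home so that its flange lies flat on the collar. Do not knock over or push aside the glue bottle, the green punch or the pale cup standing round the work.

Things in the scene. Friction and masses are not known exactly. Their poses are not given: they have to be found in the camera images.
- extractor: Bench-top dust extractor, fixed to the bench: grey wedge-shaped machine with dark cheeks, 204 mm deep, 184 mm wide, 192 mm high, a black hose port on its left cheek. Its front faces the robot, turned up to 12 degrees either way. The sloping panel on top of the front carries the filter bay. Origin: centre of the underside.
- bay: Filter bay in the slope. Origin: centre of its mouth, in the plane of the collar's top face, 163 mm above the bench. z points out of the bay along the tube, up and towards the robot, 30 degrees from the vertical; x up the slope, y level. The round aluminium collar is 88 mm across, the mouth 59 mm; it stands 8 mm off the panel, whose small switch and knob lie 94 mm down the slope.
- ejector (a joint): Spring carriage under the cartridge, m, growing outward: 0 latched, 0.032 out, -0.0085 hard stop. Push-push latch: a push of about 10 N moves it in; pressed in 7 mm or more it lets go, and when the push is taken off it comes out in half a second, damped. Pressed less, it stays latched; pressed in again once out, it latches again. Latched, it holds the cartridge's foot; out, the cartridge is loose.
- cartridge_mid (a point): Mid-length centre of the filter cartridge: cylinder 100 mm long, 56 mm across, 0.2 kg; blue ribbed cap 30 mm long with a flat top at the +z end, white pleats, black foot 56 mm across at the -z end. z runs along it towards the cap. Latched, the cap's top is level with the collar's top face; sprung out, it stands 32 mm proud. 1.5 mm of play all round in the tube. Grip the cap.
- bung_mid (a point): Centre of the orange tapered bung, 66 mm high, 0.12 kg, standing on its narrow end. z runs towards the knob. From the bottom: taper 44 mm across, 55 mm across at 28 mm; flange 74 mm across from 28 to 35 mm; neck 30 mm; ribbed round knob 36 mm across from 46 to 66 mm. Home in the bay, the flange lies on the collar, this centre is 5 mm outside the mouth's plane; 2 mm of play.
- tray: Shallow aluminium tray, 150 mm (its x) by 130 mm (its y), 18 mm high, walls and floor 3 mm thick, fixed to the bench. Origin: centre of its underside, on the bench. It lies on one side of the extractor and the bung on the other, either way round.
- glue_bottle: White glue bottle with an orange nozzle, 60 mm wide, 204 mm tall; origin under its centre. To be left alone.
- punch_green: Green arch punch standing on its cutting ring, 38 mm wide, 135 mm tall; origin under its centre. To be left alone.
- cup_5: Pale turned wooden cup, 52 mm wide, 50 mm tall; origin under its centre. To be left alone.
There are look-alikes about, which are no part of the job. What is shaped like the part that bears cartridge_mid but pink is not meant.

How it is judged:
By the outcome, as a careful person would: the job done as asked, in the order asked, and still so for the second after the job is handed in, with the robot touching nothing.
It also fails if it takes over 72 s, if anything falls off the work surface, if the arm or the gripper's body presses on something with over 40 N, if the wrist force passes 120 N, or if a joint passes its speed limit or range.

ROBOT

A 7-joint arm with a two-finger parallel gripper is mounted at the origin on a cart in front of the work surface, level with it; the furniture and walls round the work are solid. World frame = base frame: x ahead of the robot, y to its left, z up, the work surface at z = 0. Lengths are in mm, angles in degrees, forces in N, time in s.
With the tool pointing down it reaches from about 425 to 825 mm from the base axis. Payload 3.6 kg.
Tool frame: the origin (TCP) lies midway between the tips of the shut fingers; the grasp point (between the pads) lies 19 mm behind it; z points along the fingers, y is the line along which they close (so a half turn about z gives the same grasp; the last joint's range is limited). The gripper opens to 93 mm and grips with 3 to 60 N. Pads are 15 mm wide; open, the fingers measure 128 mm over their backs; the gripper's body (75 mm by 188 mm) begins 65 mm behind the grasp point.
Start: joints at [65.002, 35.231, -0.722, 81.555, 0.464, 63.22, -2.315], TCP at [258.985, -596.145, 218.64] pointing down, gripper open.
Joint ranges: [-178.69, 178.69], [-17.37, 117.87], [-77.05, 75.6], [15.02, 138.74], [-78.02, 258.01], [0.78, 113.62], [-162.83, 162.83]. Speed limits (degrees/s): [159.86, 159.86, 180, 180, 180, 180, 180].

INTERFACE

Orientations are given as [roll, pitch, yaw] about the fixed x, y, z axes, in that order (R = Rz(yaw) Ry(pitch) Rx(roll)).
In Python, from rig import robot, cams, job gives the robot as it stands.
- The arm moves only by the tool play_rows, never from a script. Its argument "motion" is a list of rows, each a list of 3 entries, a list of its own where there are three numbers: the finger opening in mm, from 0 to 93, then the shift along the tool's x, y, z in mm, then the turn about the tool's z in rad. A call has 1 to 12 rows; each row is the pose to reach, as a shift and turn from the pose commanded when the call began, along the tool's axes at that moment; what a row does not reach only later rows make up. A row lasts 1/10 s, in which the tool goes at most 50 mm and 8.59 degrees, less where a joint would pass 70% of its speed; a pose out of reach is approached as far as the arm can. A call with a gripper value outside its range is refused whole. The fingers move at their own pace and stop on an object; "newtons" is the grip in N (left out, the last holds). Time passes only in rows, so rows that repeat a pose let the fingers close. It gives the time, the measured TCP pose, the force, the opening and the grip force at its end, in the units of the state.
- robot.get_obs(): the state, without advancing time (a new reading comes with each control period).
- cams.get_image(name): name is "scene" or "top" or "wrist"; returns the picture (420x560x3 uint8, red, green, blue); there is no depth.
- cams.camera_info(name): a dict with "K" (3x3 intrinsics, pixels), "k1" (the pictures are not rectified: a ray, as slopes to the right and down, at radius r is drawn at 1 + k1 r^2 times it, then the intrinsics apply), "R" (3x3) and "t" (3): a world point X has camera coordinates R X + t. Camera axes: x right, y down, z forward; pixel columns grow to the right and rows downward; lengths in mm; the calibration is good to about 2 mm. A picture is of the moment at which its call begins: read the wrist's pose just before it. camera_info takes no time and is no camera call; for the wrist camera it gives the pose at the moment of the call.
- job.finish_job(): hands the job in; it is judged then, once.
The state is a dict: "clock": time; "joint_positions": joint angles; "joint_velocities": joint speeds; "effort": joint torques, N m; "tool_pos": TCP position; "ee_rot": TCP orientation; "ft_force": force on the tool from outside, world axes, zero at the start; "moment": the same for the moment, N m; "width": opening from 0.0 (shut) to 1.0 (fully open); "grasp_force": force on a finger pad.
Only numpy, scipy, OpenCV 4.12 (cv2) and the standard library are available. Lean on these libraries where they do the work, as an engineer would, in place of code of your own. Each camera call takes 0.05 s, during which the arm holds its last target. There are 200 camera calls.

## Working session

There is one attempt and no reset: what is moved stays moved. The work goes in short steps, Python scripts to look and compute and a tool call to move; the robot and the scene stay as the last step left them, time stands still between calls to the robot, and variables do not carry over. Pictures are saved under pics/ and viewed, at most 10 in all, crops included, and the job is handed in when it is done.

Besides the shell and the picture viewer there is one more tool, called after ">>>" by a JSON object that holds its "api" and its "payload", one argument or row to a line. play_rows: Moves the arm, as the interface text tells. Its arguments: {"type":"object","properties":{"motion":{"type":"array"},"newtons":{"type":"number"}},"required":["motion"]}

```bash
mkdir -p pics; ls
python3 - <<'E'
from rig import robot,cams,job
import cv2,numpy as np
for n in ("scene","top"):
    im=cams.get_image(n); cv2.imwrite(f"pics/{n}0.png",im[:,:,::-1])
    i=cams.camera_info(n); print(n,i)
o=robot.get_obs(); print(o)
E
```

```text
pics
scene {'K': array([[532.44764801,   0.        , 274.9175503 ],
       [  0.        , 532.44764801, 210.63100799],
       [  0.        ,   0.        ,   1.        ]]), 'k1': 0.06513717891857955, 'R': array([[-0.68326193, -0.73015708, -0.00487597],
       [-0.30368742,  0.29024293, -0.90748719],
       [ 0.66402341, -0.61857068, -0.42005146]]), 't': array([ 399.54440353,  244.31916587, 1277.17174074])}
top {'K': array([[388.65097975,   0.        , 285.20190638],
       [  0.        , 388.65097975, 211.06044968],
       [  0.        ,   0.        ,   1.        ]]), 'k1': 0.009148070356200305, 'R': array([[-0.06781751, -0.9976938 , -0.00280404],
       [-0.97577722,  0.06691313, -0.20828216],
       [ 0.20798945, -0.01138905, -0.97806476]]), 't': array([  88.01418892,  534.40454082, 1053.18282937])}
{'clock': 0.1, 'joint_positions': array([65.00130787, 35.28430722, -0.72373056, 81.62920178,  0.46749962,
       63.21940528, -2.31354613]), 'joint_velocities': array([ 0.01739235, -0.13990771, -0.11274384, -0.21697099, -0.05142853,
        0.02524469,  0.03975531]), 'effort': array([ 1.35125578e-03, -4.60038328e+01,  2.10106848e-01, -1.66244262e+01,
       -6.11341442e-02,  1.69781892e-02,  8.37412563e-05]), 'tool_pos': array([ 258.7103956 , -595.54259701,  217.60719787]), 'ee_rot': array([-1.79870074e+02,  4.07914933e-03,  2.34875345e+01]), 'ft_force': array([0.8189895 , 0.74958949, 0.7263466 ]), 'moment': array([0.00630438, 0.03413043, 0.02174685]), 'grasp_force': 0.0, 'width': 0.9967393931840991}
```

View pics/scene0.png

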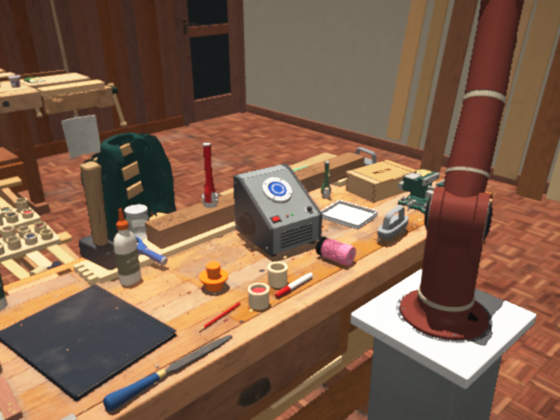

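View pics/top0.png

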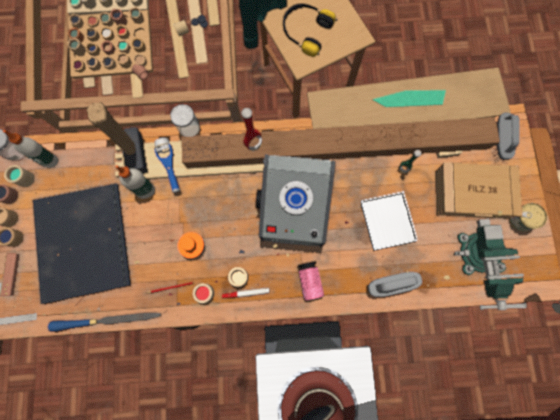

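The scene picture shows the extractor with the blue cap at (277,188), the bung at (213,278), the tray at (349,214) and the pale cup at (277,273). The top picture shows the cap at (296,198), the tray at (388,220), the bung at (190,245), the pale cup at (237,277), the bottle at (130,180), the punch at (405,168) and a pink decoy at (311,281).

```bash
cat > h.py <<'E'
import cv2,numpy as np
from scipy.spatial.transform import Rotation as Ro
def ray(i,p):
    p=np.array(p,float).reshape(-1,1,2)
    u=cv2.undistortPoints(p,i["K"],np.array([i["k1"],0,0,0.]))[:,0]
    d=np.c_[u,np.ones(len(u))]@i["R"]; d/=np.linalg.norm(d,axis=1)[:,None]
    return -i["R"].T@i["t"],d
def onz(i,p,z):
    c,d=ray(i,p); return c+d*((z-c[2])/d[:,2])[:,None]
def tri(i1,p1,i2,p2):
    A=np.zeros((3,3));b=np.zeros(3)
    for i,p in((i1,p1),(i2,p2)):
        c,d=ray(i,p);M=np.eye(3)-np.outer(d[0],d[0]);A+=M;b+=M@c
    return np.linalg.solve(A,b)
def mask(im,lo,hi,roi=None):
    h=cv2.cvtColor(im,cv2.COLOR_RGB2HSV); m=cv2.inRange(h,np.array(lo),np.array(hi))
    if roi:
        z=np.zeros_like(m);x0,y0,x1,y1=roi;z[y0:y1,x0:x1]=m[y0:y1,x0:x1];m=z
    return m
def big(m):
    c,_=cv2.findContours(m,cv2.RETR_EXTERNAL,cv2.CHAIN_APPROX_NONE); return max(c,key=cv2.contourArea)
def cen(c):
    M=cv2.moments(c); return (M["m10"]/M["m00"],M["m01"]/M["m00"])
E
python3 - <<'E'
from h import *
from rig import cams
np.set_printoptions(precision=1,suppress=True)
T=cv2.imread("pics/top0.png")[:,:,::-1].copy();S=cv2.imread("pics/scene0.png")[:,:,::-1].copy()
it,isc=cams.camera_info("top"),cams.camera_info("scene")
a=big(mask(T,(105,120,60),(130,255,255),(270,170,325,225)));b=big(mask(S,(105,120,60),(130,255,255),(255,170,300,210)))
print("blue",cen(a),cv2.contourArea(a),cen(b),cv2.contourArea(b)); print(tri(it,cen(a),isc,cen(b)),onz(it,cen(a),163))
# collar: bright low-saturation
for n,I,roi,i in(("top",T,(270,170,325,222),it),("sc",S,(250,165,305,212),isc)):
    c=big(mask(I,(0,0,150),(180,60,255),roi));print(n,"collar",cv2.fitEllipse(c),onz(i,cv2.fitEllipse(c)[0],163))
a=big(mask(T,(5,180,120),(20,255,255),(170,225,210,265)));b=big(mask(S,(5,180,120),(20,255,255),(195,255,235,300)))
print("bung",cen(a),cv2.boundingRect(a),cen(b),cv2.boundingRect(b),tri(it,cen(a),isc,cen(b)),onz(it,cen(a),35))
a=big(mask(T,(0,150,100),(8,255,255),(260,222,285,240)));print("switch",cen(a),onz(it,cen(a),116))
c=big(mask(T,(0,0,150),(180,60,255),(350,180,425,260)));r=cv2.minAreaRect(c);print("tray",r);P=onz(it,cv2.boxPoints(r),18);print(P,P.mean(0))
cv2.imwrite("pics/c.png",np.hstack([cv2.resize(T[145:260,225:340],(400,400),interpolation=cv2.INTER_CUBIC),cv2.resize(T[140:255,100:215],(400,400),interpolation=cv2.INTER_CUBIC)])[:,:,::-1])
print(onz(it,[(237,277)],50),onz(it,[(132,186)],100),onz(it,[(404,170)],60))
E
```

```text
blue (295.64960182025027, 197.60921501706486) 293.0 (277.35897435897436, 188.13333333333333) 32.5
[549.3  23.  165.4] [[550.2  23.2 163. ]]
top collar ((295.700439453125, 196.7744598388672), (32.32334899902344, 33.34861755371094), 93.47789001464844) [[552.4  22.9 163. ]]
sc collar ((276.6362609863281, 190.0045928955078), (43.66985321044922, 59.45619201660156), 122.6354751586914) [[544.1  30.1 163. ]]
bung (190.6932092381937, 245.01654601861426) (178, 232, 26, 27) (213.30989081567117, 276.9351316634553) (200, 262, 28, 30) [464.  328.6  31.4] [[463.2 327.4  35. ]]
switch (270.6181818181818, 228.77575757575755) [[480.9  94.3 116. ]]
tray ((389.02947998046875, 220.11764526367188), (53.115299224853516, 45.59669876098633), 75.96376037597656)
[[ 565.9 -174.5   18. ]
 [ 590.7 -309.8   18. ]
 [ 434.3 -326.6   18. ]
 [ 411.  -195.    18. ]] [ 500.5 -251.5   18. ]
[[363.2 197.3  50. ]] [[630.  471.6 100. ]] [[ 636.5 -301.2   60. ]]
```

View pics/c.png

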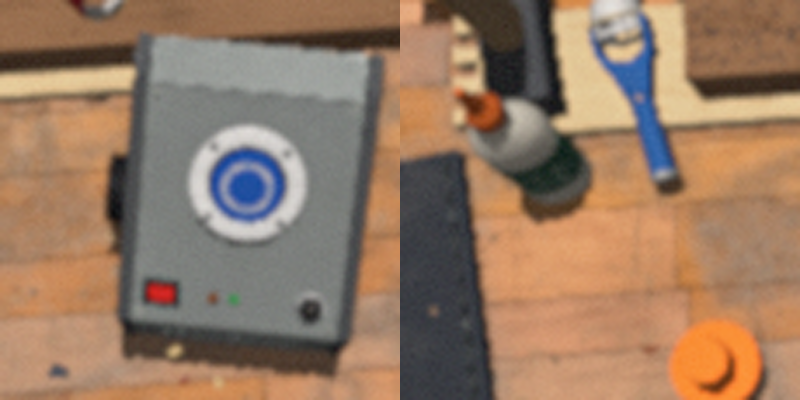

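The crop shows the extractor's back top edge from (145,38) to (375,58), the switch at (160,293), the knob at (310,308) and the collar at (247,183), so the machine is turned a few degrees.

Run:
```python
from h import *
from rig import cams
np.set_printoptions(precision=1,suppress=True)
it=cams.camera_info("top")
def f(x,y): return (225+x*115/400,145+y*115/400)
for a,b,z in(((145,38),(375,58),192),((160,293),(310,308),112)):
    P=onz(it,[f(*a),f(*b)],z);d=P[0]-P[1];print(P,np.degrees(np.arctan2(-d[0],d[1])))
P=onz(it,[f(247,183)],163);print(P)
```

```text
[[658.5  90.7 192. ]
 [631.2 -77.7 192. ]] -9.183293179593521
[[480.2  93.4 112. ]
 [460.7 -21.  112. ]] -9.68910087039051
[[550.1  22.3 163. ]]
```

>>> {"api": "play_rows", "payload": {
  "motion": [
    [93,[0,0,-60],0],
    [60,[50,-45,-112],0.1],
    [0,[90,-80,-112],0.2],
    [0,[130,-117,-112],0.3],
    [0,[170,-153,-112],0.4],
    [0,[210,-189,-112],0.5],
    [0,[250,-225,-112],0.576],
    [0,[290,-261,-112],0.576],
    [0,[330,-297,-112],0.576],
    [0,[370,-333,-112],0.576],
    [0,[410,-369,-112],0.576],
    [0,[450,-405,-112],0.576]
  ]
}}

```text
clock: 1.3
tool_pos: [480.7, -108.8, 330.5]
ee_rot: [180.0, 0.0, -9.5]
ft_force: [1.5, -0.0, 0.5]
width: 0.102
grasp_force: 0.0
```

>>> {"api": "play_rows", "payload": {
  "motion": [
    [0,[14,-47,0],0],
    [0,[28,-94,0],0],
    [0,[41,-141,0],0],
    [0,[41,-141,0],0],
    [0,[41,-141,0],0]
  ]
}}

```text
clock: 1.8
tool_pos: [544.1, 22.8, 329.8]
ee_rot: [180.0, 0.1, -9.3]
ft_force: [0.3, -0.4, -0.4]
width: 0.004
grasp_force: 0.0
```

Run:
```python
from h import *
from rig import cams,robot
np.set_printoptions(precision=2,suppress=True)
o=robot.get_obs();print(o["tool_pos"],o["ee_rot"],o["ft_force"],o["joint_positions"])
i=cams.camera_info("wrist");im=cams.get_image("wrist");cv2.imwrite("pics/w1.png",im[:,:,::-1]);print(i,-i["R"].T@i["t"])
b=big(mask(im,(105,120,60),(130,255,255)));print(cen(b),cv2.boundingRect(b),cv2.fitEllipse(b),onz(i,cen(b),163))
```

```text
[544.06  22.77 329.79] [179.97   0.1   -9.34] [ 0.34 -0.39 -0.37] [   0.15   20.72   -7.11   88.49    2.65   71.06 -106.71]
{'K': array([[347.44,   0.  , 273.89],
       [  0.  , 347.44, 206.26],
       [  0.  ,   0.  ,   1.  ]]), 'k1': -0.08438315513098713, 'R': array([[-0.16, -0.99,  0.  ],
       [-0.96,  0.16,  0.24],
       [-0.24,  0.04, -0.97]]), 't': array([110.59, 461.08, 628.04])} [610.37  11.71 496.55]
(273.664835622139, 182.05185185185184) (245, 160, 58, 46) ((273.6593933105469, 182.09397888183594), (45.02726364135742, 56.73773193359375), 90.3363265991211) [[551.59  21.37 163.  ]]
```

View pics/w1.png

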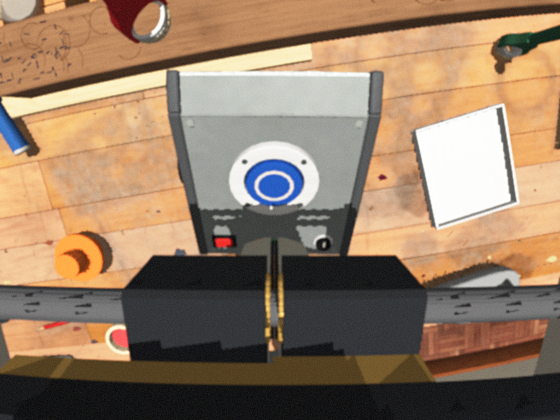

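The wrist picture shows the blue cap at (274,182), square to the tool. The switch at (225,242) and the knob at (322,243) are level, which confirms the yaw. Next I go down and press along the axis.

>>> {"api": "play_rows", "payload": {
  "motion": [
    [0,[0,0,50],0],
    [0,[0,0,100],0],
    [0,[0,0,145],0],
    [0,[0,0,160],0],
    [0,[1,0,162],0],
    [0,[2,0,164],0],
    [0,[3,0,166],0],
    [0,[4,0,167.5],0],
    [0,[4,0,168.5],0],
    [0,[4.5,0,169.5],0]
  ]
}}

```text
clock: 2.85
tool_pos: [547.6, 19.7, 162.9]
ee_rot: [179.9, 0.1, -9.6]
ft_force: [-4.5, -0.4, 4.9]
width: 0.004
grasp_force: 3.6
```

>>> {"api": "play_rows", "payload": {
  "motion": [
    [0,[1,0,2],0],
    [0,[2,0,4],0],
    [0,[3,0,6],0],
    [0,[4,0,8],0],
    [0,[4.5,0,9],0],
    [0,[5,0,10],0],
    [0,[5,0,10],0]
  ]
}}

```text
clock: 3.55
tool_pos: [548.7, 18.7, 156.8]
ee_rot: [179.8, 0.4, -9.6]
ft_force: [-19.9, -1.8, 32.8]
width: 0.005
grasp_force: 18.7
```

>>> {"api": "play_rows", "payload": {
  "motion": [
    [0,[-4,0,-8],0],
    [0,[-10,0,-20],0],
    [0,[-25,0,-50],0],
    [40,[-30,0,-80],0],
    [93,[-30,0,-80],0],
    [93,[-30,0,-80],0],
    [93,[-30,0,-80],0]
  ]
}}

```text
clock: 4.25
tool_pos: [524.2, 24.7, 230.7]
ee_rot: [180.0, -0.0, -9.5]
ft_force: [1.2, 0.1, 1.0]
width: 0.302
grasp_force: 0.0
```

Run:
```python
from h import *
from rig import cams,robot
np.set_printoptions(precision=2,suppress=True)
o=robot.get_obs();print(o["tool_pos"],o["ee_rot"],o["width"],o["ft_force"])
it,isc=cams.camera_info("top"),cams.camera_info("scene")
i=cams.camera_info("wrist");im=cams.get_image("wrist");S=cams.get_image("scene")
cv2.imwrite("pics/w2.png",np.hstack([im[:,:,::-1][60:360,80:480],cv2.resize(S[130:280,200:400],(400,300))[:,:,::-1]]))
```

```text
[524.21  24.71 230.74] [180.    -0.01  -9.55] 0.3022501324867391 [1.17 0.14 0.96]
```

View pics/w2.png

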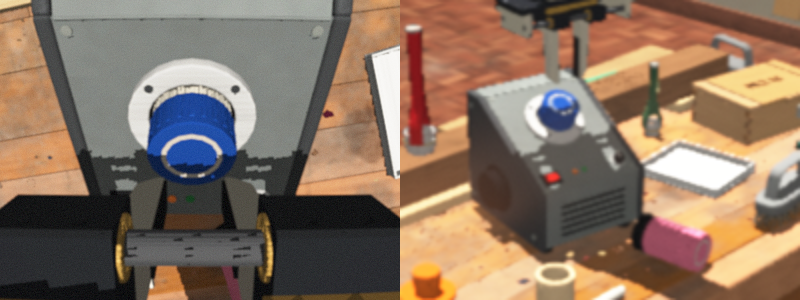

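It has sprung out: in the wrist crop the cap's top is at about (190,157), proud of the collar. Next I grip it.

>>> {"api": "play_rows", "payload": {
  "motion": [
    [93,[0,0,0],0],
    [93,[0,0,0],0],
    [93,[0,0,0],0],
    [93,[0,0,0],0],
    [93,[4,0,5],0],
    [93,[15.5,-1.8,15],0],
    [93,[15.5,-1.8,45],0],
    [93,[15.5,-1.8,60],0],
    [93,[15.5,-1.8,66],0],
    [93,[15.5,-1.8,66],0]
  ],
  "newtons": 15
}}

```text
clock: 5.35
tool_pos: [539.6, 24.1, 163.9]
ee_rot: [180.0, 0.1, -9.5]
ft_force: [-0.9, -0.1, 1.0]
width: 0.999
grasp_force: 0.0
```

>>> {"api": "play_rows", "payload": {
  "motion": [
    [50,[0,0,0],0],
    [50,[0,0,0],0],
    [50,[0,0,0],0],
    [50,[0,0,0],0],
    [50,[0,0,0],0],
    [50,[0,0,0],0]
  ]
}}

```text
clock: 5.95
tool_pos: [539.8, 24.0, 165.5]
ee_rot: [180.0, -0.0, -9.5]
ft_force: [0.1, 0.1, 0.3]
width: 0.599
grasp_force: 15.0
```

>>> {"api": "play_rows", "payload": {
  "motion": [
    [50,[-5,0,-8.7],0],
    [50,[-12.5,0,-21.6],0],
    [50,[-22.5,0,-39],0],
    [50,[-32.5,0,-56],0],
    [50,[-42.5,0,-73.6],0],
    [50,[-52.5,0,-91],0],
    [50,[-60,0,-110],0],
    [50,[-60,0,-130],0],
    [50,[-60,0,-130],0],
    [50,[-60,0,-130],0]
  ]
}}

```text
clock: 6.95
tool_pos: [479.4, 34.2, 295.1]
ee_rot: [180.0, 0.1, -9.5]
ft_force: [0.2, 0.9, -2.3]
width: 0.597
grasp_force: 15.0
```

Run:
```python
from h import *
from rig import cams,robot
im=cams.get_image("wrist");S=cams.get_image("scene")
cv2.imwrite("pics/w3.png",np.hstack([im[:,:,::-1][60:360,80:480],cv2.resize(S[110:260,200:400],(400,300))[:,:,::-1]]))
```

```text
(no output)
```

View pics/w3.png

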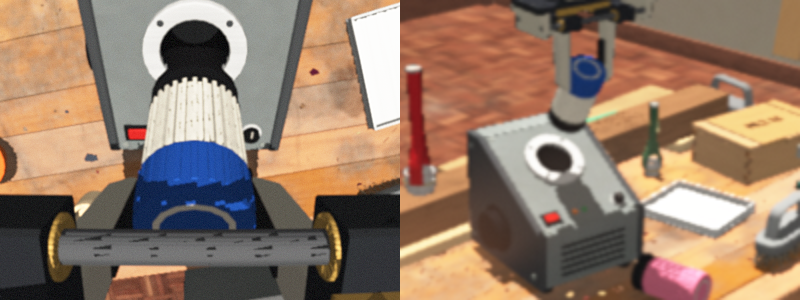

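The cartridge is out and held tilted at about 30° (cap at (195,195), foot near (190,70) in the left crop). Next I carry it over the tray.

>>> {"api": "play_rows", "payload": {
  "motion": [
    [50,[0,15,-5],0],
    [50,[3,50,-5],0],
    [50,[6,90,-5],0],
    [50,[9,130,-5],0],
    [50,[12,170,-5],0],
    [50,[15,210,-5],0],
    [50,[17,250,10],0],
    [50,[19,270,50],0],
    [50,[19,278,95],0],
    [50,[19,278,140],0],
    [50,[19,278,175],0],
    [50,[19,278,195],0]
  ]
}}

```text
clock: 8.25
tool_pos: [450.4, -241.9, 96.0]
ee_rot: [-179.9, 0.5, -9.5]
ft_force: [0.3, 0.2, -1.4]
width: 0.598
grasp_force: 15.0
```

>>> {"api": "play_rows", "payload": {
  "motion": [
    [50,[0,0,10],0],
    [50,[0,0,17],0],
    [50,[0,0,17],0],
    [50,[0,0,17],0]
  ],
  "newtons": 5
}}

```text
clock: 8.65
tool_pos: [454.0, -243.5, 83.9]
ee_rot: [180.0, -0.1, -9.5]
ft_force: [0.2, 0.1, -2.7]
width: 0.6
grasp_force: 5.0
```

Run:
```python
from h import *
from rig import cams,robot
np.set_printoptions(precision=2,suppress=True)
o=robot.get_obs();print(o["tool_pos"],o["ee_rot"],o["width"],o["ft_force"])
im=cams.get_image("wrist");S=cams.get_image("scene")
cv2.imwrite("pics/w4.png",np.hstack([im[:,:,::-1][60:360,80:480],cv2.resize(S[130:280,250:450],(400,300))[:,:,::-1]]))
```

```text
[ 453.97 -243.51   83.93] [179.97  -0.1   -9.52] 0.6003840745668275 [ 0.21  0.11 -2.73]
```

View pics/w4.png

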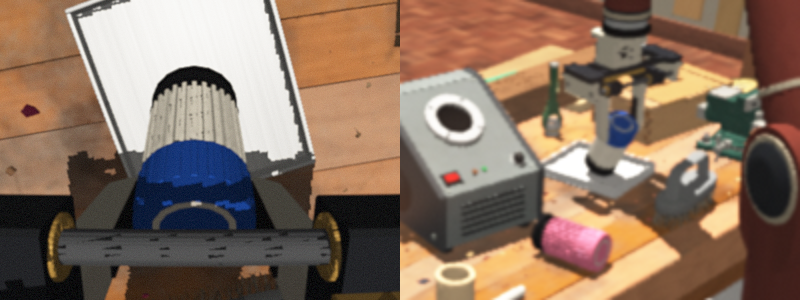

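>>> {"api": "play_rows", "payload": {
  "motion": [
    [50,[0,0,4],0],
    [50,[0,0,7],0],
    [50,[0,0,8],0],
    [50,[5,0,7.5],0],
    [50,[10,0,6.5],0],
    [50,[16,0,6],0],
    [50,[22,0,6],0],
    [50,[28,0,6.5],0],
    [50,[34,0,7],0],
    [50,[40,0,8],0],
    [50,[46,0,9],0],
    [50,[50,0,10],0]
  ],
  "newtons": 4
}}

```text
clock: 9.95
tool_pos: [502.8, -251.4, 73.4]
ee_rot: [-180.0, 0.0, -9.5]
ft_force: [-2.3, 1.3, 5.1]
width: 0.602
grasp_force: 4.0
```

Run:
```python
from h import *
from rig import cams,robot
np.set_printoptions(precision=2,suppress=True)
o=robot.get_obs();print(o["tool_pos"],o["ee_rot"],o["width"],o["ft_force"])
im=cams.get_image("wrist");S=cams.get_image("scene")
cv2.imwrite("pics/w5.png",np.hstack([im[:,:,::-1][60:360,80:480],cv2.resize(S[130:280,250:450],(400,300))[:,:,::-1]]))
```

```text
[ 502.77 -251.37   73.39] [-179.98    0.05   -9.51] 0.6017875249765448 [-2.33  1.28  5.11]
```

View pics/w5.png

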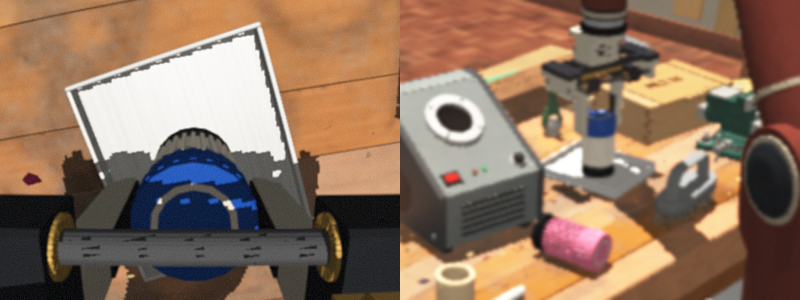

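The cartridge is standing upright in the tray: cap at (195,225) in the left crop, and vertical at (600,145) in the scene crop. I let go and lift.

>>> {"api": "play_rows", "payload": {
  "motion": [
    [57,[0,0,-1],0],
    [62,[0,0,-2],0],
    [80,[0,0,-2],0],
    [80,[0,0,-2],0],
    [80,[0,0,-2],0],
    [80,[0,0,-20],0],
    [80,[0,0,-50],0],
    [70,[0,0,-95],0],
    [70,[0,0,-140],0],
    [70,[0,0,-180],0],
    [70,[0,0,-220],0],
    [70,[0,0,-220],0]
  ]
}}

```text
clock: 11.25
tool_pos: [505.5, -253.0, 299.4]
ee_rot: [179.8, -0.7, -9.5]
ft_force: [0.8, -0.5, -0.3]
width: 0.753
grasp_force: 0.0
```

Run:
```python
from h import *
from rig import cams,robot
np.set_printoptions(precision=1,suppress=True)
o=robot.get_obs();print(o["tool_pos"],o["ee_rot"],o["width"],o["ft_force"])
i,isc=cams.camera_info("wrist"),cams.camera_info("scene");im=cams.get_image("wrist");S=cams.get_image("scene")
cv2.imwrite("pics/wx.png",im[:,:,::-1])
cv2.imwrite("pics/sx.png",S[:,:,::-1])
b=big(mask(im,(105,120,60),(130,255,255)));s=big(mask(S,(105,120,40),(130,255,255),(300,140,400,250)))
for c in(b,s): print(cen(c),cv2.boundingRect(c),cv2.contourArea(c))
x,y,w,h=cv2.boundingRect(s); print(tri(i,cen(b),isc,(x+w/2,y+h*.4)),onz(i,cen(b),100),onz(isc,(x+w/2,y+3),103))
# white pleats below cap in the scene
rows=[r for r in range(y,y+70,4)]
for r in rows: print(r,[tuple(S[r,k]) for k in (int(x+w/2),)][0], end=' ')
```

```text
[ 505.5 -253.   299.4] [179.8  -0.7  -9.5] 0.7526037663639052 [ 0.8 -0.5 -0.3]
(272.1357431749242, 193.14846646444218) (248, 167, 50, 53) 1978.0
(349.8694550063371, 192.73891001267424) (342, 185, 16, 14) 131.5
[ 497.2 -250.8   94. ] [[ 498.5 -250.9  100. ]] [[ 497.5 -250.6  103. ]]
185 (np.uint8(108), np.uint8(140), np.uint8(224)) 189 (np.uint8(81), np.uint8(144), np.uint8(241)) 193 (np.uint8(35), np.uint8(53), np.uint8(101)) 197 (np.uint8(32), np.uint8(52), np.uint8(100)) 201 (np.uint8(161), np.uint8(151), np.uint8(137)) 205 (np.uint8(160), np.uint8(151), np.uint8(136)) 209 (np.uint8(161), np.uint8(152), np.uint8(138)) 213 (np.uint8(153), np.uint8(145), np.uint8(131)) 217 (np.uint8(20), np.uint8(19), np.uint8(19)) 221 (np.uint8(122), np.uint8(119), np.uint8(115)) 225 (np.uint8(135), np.uint8(132), np.uint8(127)) 229 (np.uint8(91), np.uint8(66), np.uint8(50)) 233 (np.uint8(105), np.uint8(73), np.uint8(51)) 237 (np.uint8(243), np.uint8(182), np.uint8(125)) 241 (np.uint8(252), np.uint8(215), np.uint8(147)) 245 (np.uint8(254), np.uint8(198), np.uint8(205)) 249 (np.uint8(217), np.uint8(110), np.uint8(134)) 253 (np.uint8(141), np.uint8(82), np.uint8(92))
```

The cartridge stands at (498,-251) with its cap at the right height. Next is the bung.

>>> {"api": "play_rows", "payload": {
  "motion": [
    [62,[-12,-47,0],0],
    [62,[-24,-94,0],0],
    [62,[-36,-141,0],0],
    [62,[-48,-188,0],0],
    [62,[-60,-236,0],0],
    [62,[-72,-283,0],0],
    [62,[-84,-330,0],0],
    [62,[-96,-377,0],0],
    [62,[-108,-425,0],0],
    [62,[-120,-472,0],0],
    [62,[-130,-520,20],0],
    [62,[-137,-566,50],0]
  ]
}}

```text
clock: 12.55
tool_pos: [460.0, 324.9, 246.3]
ee_rot: [-180.0, 0.0, -9.4]
ft_force: [0.6, -1.2, 0.0]
width: 0.668
grasp_force: 0.0
```

>>> {"api": "play_rows", "payload": {
  "motion": [
    [62,[0,0,30],0],
    [62,[0,0,50],0],
    [62,[0,0,50],0],
    [62,[0,0,50],0]
  ]
}}

```text
clock: 12.95
tool_pos: [460.5, 321.8, 196.6]
ee_rot: [179.9, 0.1, -9.5]
ft_force: [-0.4, -0.6, 0.4]
width: 0.665
grasp_force: 0.0
```

Run:
```python
from h import *
from rig import cams,robot
np.set_printoptions(precision=1,suppress=True)
o=robot.get_obs();print(o["tool_pos"],o["ee_rot"],o["width"],o["ft_force"],o["joint_positions"])
i=cams.camera_info("wrist");im=cams.get_image("wrist")
cv2.imwrite("pics/w6.png",im[:,:,::-1])
c=big(mask(im,(5,170,100),(20,255,255),(150,100,400,290)))
e=cv2.fitEllipse(c);print(cen(c),cv2.boundingRect(c),e)
print(onz(i,e[0],35),onz(i,cen(c),50))
```

```text
[460.5 321.8 196.6] [179.9   0.1  -9.5] 0.6647749415994925 [-0.4 -0.6  0.4] [ -30.    29.1  -11.    97.9    6.5   53.8 -143. ]
(266.8430170978968, 185.82323346951125) (230, 148, 75, 77) ((266.839111328125, 185.82748413085938), (74.32205200195312, 75.59941101074219), 164.9545135498047)
[[466.4 327.1  35. ]] [[469.1 326.3  50. ]]
```

View pics/w6.png

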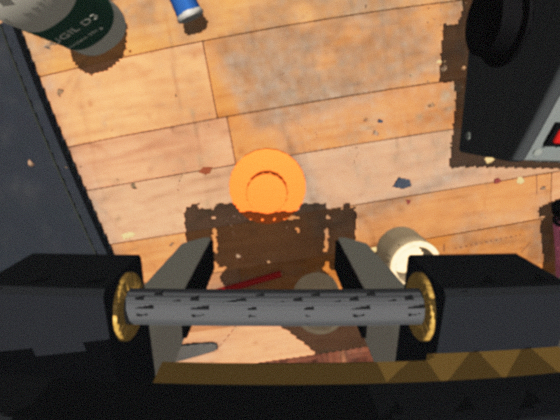

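The bung is at (267,186) in the wrist picture, and the cup is clear at (407,252). I grip the knob.

>>> {"api": "play_rows", "payload": {
  "motion": [
    [62,[4,-6,45],0],
    [62,[4,-6,90],0],
    [62,[4,-6,130],0],
    [62,[4,-6,150],0],
    [62,[4,-6,156],0],
    [62,[4,-6,156],0]
  ],
  "newtons": 10
}}

```text
clock: 13.6
tool_pos: [466.5, 327.9, 42.1]
ee_rot: [-180.0, -0.0, -9.5]
ft_force: [-0.7, 0.3, 0.5]
width: 0.665
grasp_force: 0.0
```

>>> {"api": "play_rows", "payload": {
  "motion": [
    [30,[0,0,0],0],
    [30,[0,0,0],0],
    [30,[0,0,0],0],
    [30,[0,0,0],0],
    [30,[0,0,0],0],
    [30,[0,0,0],0]
  ]
}}

```text
clock: 14.2
tool_pos: [466.4, 327.8, 42.4]
ee_rot: [-180.0, -0.1, -9.5]
ft_force: [0.6, -0.9, 5.6]
width: 0.384
grasp_force: 10.0
```

>>> {"api": "play_rows", "payload": {
  "motion": [
    [30,[0,0,-30],0],
    [30,[0,0,-75],0],
    [30,[0,0,-120],0],
    [30,[5,10,-165],0],
    [30,[15,40,-200],0],
    [30,[32,75,-210],0],
    [30,[50,115,-210],0],
    [30,[68,155,-210],0],
    [30,[86,195,-210],0],
    [30,[104,235,-210],0],
    [30,[120,272,-205],0],
    [30,[126,288,-195],0]
  ]
}}

```text
clock: 15.4
tool_pos: [543.4, 16.9, 236.4]
ee_rot: [179.8, -0.1, -9.9]
ft_force: [0.3, 0.4, -1.4]
width: 0.385
grasp_force: 10.0
```

>>> {"api": "play_rows", "payload": {
  "motion": [
    [30,[0,0,8],0],
    [30,[0,0,8],0],
    [30,[0,0,8],0]
  ]
}}

```text
clock: 15.7
tool_pos: [542.0, 25.4, 228.3]
ee_rot: [-179.9, 0.1, -9.3]
ft_force: [0.1, 0.4, -0.0]
width: 0.388
grasp_force: 10.0
```

Run:
```python
from h import *
from rig import cams,robot
np.set_printoptions(precision=1,suppress=True)
o=robot.get_obs();print(o["tool_pos"],o["ee_rot"],o["width"],o["ft_force"])
it,isc=cams.camera_info("top"),cams.camera_info("scene");i=cams.camera_info("wrist")
im=cams.get_image("wrist");S=cams.get_image("scene")
cv2.imwrite("pics/w7.png",np.hstack([im[:,:,::-1][60:360,80:480],cv2.resize(S[110:260,200:400],(400,300))[:,:,::-1]]))
```

```text
[542.   25.4 228.3] [-179.9    0.1   -9.3] 0.38810761178541475 [ 0.1  0.4 -0. ]
```

View pics/w7.png

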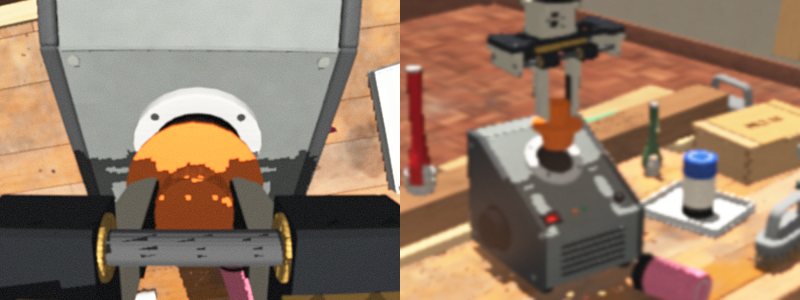

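The bung hangs upright over the bay and is centred on the collar (both at column ~196 in the left crop). The cartridge stands upright in the tray in the right crop. I lower the bung so that the flange's uphill edge tips it into line.

>>> {"api": "play_rows", "payload": {
  "motion": [
    [30,[1.5,1,12],0],
    [30,[1.5,1,22],0],
    [30,[1.5,1,28],0],
    [30,[1.5,1,32],0],
    [30,[1.5,1,35],0],
    [30,[1.5,1,38],0],
    [30,[1.5,1,38],0]
  ],
  "newtons": 6
}}

```text
clock: 16.5
tool_pos: [543.8, 22.3, 191.4]
ee_rot: [-179.9, -0.0, -9.5]
ft_force: [-1.9, 1.2, 3.7]
width: 0.384
grasp_force: 6.0
```

```bash
cat > b.py <<'E'
from h import *
from rig import cams,robot
np.set_printoptions(precision=1,suppress=True)
o=robot.get_obs();print(o["tool_pos"],o["width"],o["ft_force"],o["moment"])
for n,roi in(("wrist",(150,100,400,290)),("scene",(230,120,330,230)),("top",(260,150,340,240))):
    im=cams.get_image(n);m=mask(im,(3,160,70),(20,255,255),roi)
    if n=="scene": m=cv2.morphologyEx(m,cv2.MORPH_OPEN,np.ones((2,2),np.uint8))
    c=big(m);print(n,np.array(cen(c)),cv2.boundingRect(c),np.hstack([np.ravel(q) for q in cv2.fitEllipse(c)]))
E
python3 b.py
```

```text
[543.8  22.3 191.4] 0.3842131055314705 [-1.9  1.2  3.7] [0.3 0.5 0. ]
wrist [274.4 234.6] (206, 183, 138, 107) [274.4 236.  109.4 120.3  87.5]
scene [280.3 185.1] (269, 172, 23, 25) [280.1 184.7  19.4  23.8  16.6]
top [290.5 205.9] (284, 200, 14, 13) [290.5 205.8   8.9  15.  135.1]
```

>>> {"api": "play_rows", "payload": {
  "motion": [
    [30,[-1,0,3],0],
    [30,[-2,0,6],0],
    [30,[-3,0,9],0],
    [30,[-4.5,0,12],0],
    [30,[-6,0,15],0],
    [30,[-7,0,18],0],
    [30,[-7,0,18],0],
    [30,[-7,0,18],0]
  ]
}}

```text
clock: 17.45
tool_pos: [542.8, 22.7, 176.4]
ee_rot: [-179.8, -0.9, -9.5]
ft_force: [3.0, 0.4, 8.8]
width: 0.384
grasp_force: 13.1
```

```bash
python3 b.py
```

```text
[542.8  22.7 176.4] 0.3836482397552046 [3.  0.4 8.8] [ 0.  -0.8 -0. ]
wrist [274.  235.9] (204, 187, 141, 103) [274.1 237.7 104.5 123.8  90.2]
scene [281.2 187.4] (269, 176, 23, 21) [280.7 187.   20.1  20.3  24. ]
top [290.1 207.8] (284, 203, 12, 11) [290.  207.7   8.   12.8 133.4]
```

>>> {"api": "play_rows", "payload": {
  "motion": [
    [30,[-2,0,0],0],
    [30,[-4,0,0],0],
    [30,[-6,0,1],0],
    [30,[-8,0,2],0],
    [30,[-8,0,3],0],
    [30,[-8,0,3],0]
  ]
}}

```text
clock: 18.2
tool_pos: [541.8, 22.8, 175.9]
ee_rot: [-179.7, -1.7, -9.6]
ft_force: [9.2, -1.5, 13.7]
width: 0.381
grasp_force: 12.3
```

```bash
python3 b.py
```

```text
[541.8  22.8 175.9] 0.38087461515595866 [ 9.2 -1.5 13.7] [-0.5 -2.3 -0. ]
wrist [274.  235.5] (204, 187, 141, 103) [273.9 237.2 105.  124.2  89.6]
scene [281.2 187.5] (269, 176, 23, 21) [280.7 187.1  20.   20.2  80.8]
top [289.8 208.4] (285, 204, 10, 10) [289.7 208.3   6.8  11.  142.2]
```

>>> {"api": "play_rows", "payload": {
  "motion": [
    [36,[6,0,-4],0],
    [45,[6,0,-5],0],
    [60,[6,0,-5],0],
    [60,[6,0,-5],0],
    [60,[6,0,-20],0],
    [60,[6,0,-50],0],
    [40,[6,0,-80],0],
    [0,[6,0,-80],0],
    [0,[6,0,-80],0],
    [0,[6,0,-80],0],
    [0,[6,0,-80],0]
  ]
}}

```text
clock: 19.45
tool_pos: [533.8, 22.9, 248.0]
ee_rot: [180.0, 0.2, -9.5]
ft_force: [-0.8, 0.7, -0.4]
width: 0.264
grasp_force: 0.0
```

```bash
cat > c.py <<'E'
from h import *
from rig import cams,robot
np.set_printoptions(precision=1,suppress=True)
o=robot.get_obs();print(o["tool_pos"],o["width"],o["ft_force"])
I={n:cams.camera_info(n) for n in("wrist","top","scene")}
P={}
for n,roi in(("wrist",(150,60,400,330)),("scene",(230,120,330,230)),("top",(260,150,340,240))):
    im=cams.get_image(n);cv2.imwrite(f"pics/z_{n}.png",im[:,:,::-1]);c=big(mask(im,(3,160,70),(20,255,255),roi));P[n]=cen(c)
    print(n,np.array(cen(c)),cv2.contourArea(c),cv2.boundingRect(c),np.hstack([np.ravel(q) for q in cv2.fitEllipse(cv2.convexHull(c))]))
print("tri scene-top",tri(I["scene"],P["scene"],I["top"],P["top"]),"w-s",tri(I["wrist"],P["wrist"],I["scene"],P["scene"]))
# predicted when home
a=np.array([-.493,.0825,.866]);M=np.array([551,22,163.])
xb=np.array([.854,-.143,.5]);yb=np.cross(a,xb)
t=np.linspace(0,2*np.pi,60)[:,None]
for nm,tilt in(("home",0),("tilt10",10),("tilt20",20)):
    A=Ro.from_rotvec(np.radians(tilt)*yb).apply
    for n in I:
        C=np.vstack([M+(A(a*h+r*(np.cos(t)*xb+np.sin(t)*yb))) for h,r in((0,37),(7,37),(38,18),(18,18))])
        pc,_=cv2.projectPoints(C,cv2.Rodrigues(I[n]["R"])[0],I[n]["t"],I[n]["K"],np.array([I[n]["k1"],0,0,0.]))
        h=cv2.convexHull(pc.astype(np.float32));print(nm,n,np.array(cen(h)),cv2.boundingRect(h))
E
python3 c.py
```

```text
[533.8  22.9 248. ] 0.26449787700083943 [-0.8  0.7 -0.4]
wrist [271.9 197.5] 6829.0 (223, 153, 99, 95) [271.6 198.8  94.3  98.4  84.2]
scene [278.3 187.3] 332.0 (267, 177, 23, 21) [278.6 187.1  20.5  23.1 110. ]
top [289.4 205.1] 99.0 (283, 199, 14, 14) [289.8 205.2   9.4  17.5 135.1]
tri scene-top [527.   40.7 179.6] w-s [545.6  22.  168.6]
home wrist [270.7 193.2] (219, 147, 104, 98)
home top [296.1 197.6] (281, 183, 30, 29)
home scene [277.6 187.2] (264, 175, 26, 24)
tilt10 wrist [270.7 190. ] (219, 142, 104, 99)
tilt10 top [296.1 197.4] (281, 183, 30, 29)
tilt10 scene [277.6 186.4] (264, 174, 26, 23)
tilt20 wrist [270.7 188.5] (219, 139, 104, 99)
tilt20 top [296.1 197.1] (281, 182, 30, 30)
tilt20 scene [277.4 185.6] (264, 174, 26, 22)
```

The numbers place it close to home. I press on the knob along the axis to seat it.

>>> {"api": "play_rows", "payload": {
  "motion": [
    [0,[-9,-1.5,0],0],
    [0,[-9,-1.5,15],0],
    [0,[-9,-1.5,35],0],
    [0,[-9,-1.5,45],0],
    [0,[-8,-1.5,48],0],
    [0,[-7,-1.5,50],0],
    [0,[-6,-1.5,52],0],
    [0,[-5,-1.5,54],0],
    [0,[-4.5,-1.5,55],0]
  ]
}}

```text
clock: 20.5
tool_pos: [528.1, 25.8, 198.4]
ee_rot: [180.0, 0.3, -9.5]
ft_force: [-14.3, 0.5, 27.5]
width: 0.006
grasp_force: 15.3
```

>>> {"api": "play_rows", "payload": {
  "motion": [
    [0,[1,0,2],0],
    [0,[1,0,2],0],
    [0,[-4,0,-6],0],
    [0,[-10,0,-20],0],
    [0,[-10,0,-50],0],
    [0,[-14,0,-95],0],
    [0,[-50,0,-110],0],
    [0,[-90,0,-120],0],
    [0,[-90,30,-120],0],
    [0,[-90,30,-120],0]
  ]
}}

```text
clock: 21.5
tool_pos: [436.5, 7.2, 316.0]
ee_rot: [179.9, -0.2, -9.8]
ft_force: [-1.1, -0.0, 0.1]
width: 0.006
grasp_force: 0.0
```

```bash
python3 c.py
python3 - <<'E'
from h import *
from rig import cams
np.set_printoptions(precision=1,suppress=True)
i=cams.camera_info("wrist");W=cv2.imread("pics/z_wrist.png")[:,:,::-1].copy()
c=big(mask(W,(105,120,60),(130,255,255),(330,60,560,300)));print("cart cap",onz(i,cen(c),100))
T=cv2.imread("pics/z_top.png")[:,:,::-1].copy();T0=cv2.imread("pics/top0.png")[:,:,::-1]
d=np.abs(T.astype(int)-T0).sum(2)
for n,(x,y) in dict(glue=(132,186),punch=(404,170),cup=(237,277)).items(): print(n,d[y-12:y+12,x-12:x+12].mean(),d[y-12:y+12,x-12:x+12].max())
E
```

```text
[436.5   7.2 316. ] 0.006486842492325255 [-1.1 -0.   0.1]
wrist [235.3  83.3] 3630.0 (193, 60, 83, 54) [234.7  73.3  79.   84.6 119.7]
scene [278.1 187.4] 333.5 (267, 177, 23, 21) [278.3 187.1  20.6  23.3 119.3]
cart cap [[ 499.5 -239.   100. ]]
glue 35.067708333333336 105
punch 32.458333333333336 55
cup 37.786458333333336 61Traceback (most recent call last):
  File "c.py", line 9, in <module>
    print(n,np.array(cen(c)),cv2.contourArea(c),cv2.boundingRect(c),np.hstack([np.ravel(q) for q in cv2.fitEllipse(cv2.convexHull(c))]))
                                                                                                    ~~~~~~~~~~~~~~^^^^^^^^^^^^^^^^^^^
cv2.error: OpenCV(4.12.0) /io/opencv/modules/imgproc/src/shapedescr.cpp:361: error: (-201:Incorrect size of input array) There should be at least 5 points to fit the ellipse in function 'fitEllipseNoDirect'
```

>>> {"api": "play_rows", "payload": {
  "motion": [
    [0,[0,40,0],0],
    [0,[0,85,0],0],
    [0,[0,130,0],0],
    [0,[0,175,0],0],
    [0,[0,220,0],0],
    [0,[0,265,0],0],
    [0,[0,310,0],0],
    [0,[0,350,0],0],
    [0,[0,390,0],0],
    [0,[0,390,0],0],
    [0,[0,390,0],0]
  ]
}}

```text
clock: 22.75
tool_pos: [373.2, -374.1, 313.7]
ee_rot: [-179.9, 0.0, -9.6]
ft_force: [0.2, 1.0, 1.0]
width: 0.006
grasp_force: 0.0
```

```bash
sed -i 's/"wrist","top","scene"/"top","scene"/; s/("wrist",(150,60,400,330)),//; s/,"w-s".*$/)/' c.py; python3 c.py
python3 - <<'E'
from h import *
from rig import cams
np.set_printoptions(precision=1,suppress=True)
it,isc=cams.camera_info("top"),cams.camera_info("scene")
T=cv2.imread("pics/z_top.png");T0=cv2.imread("pics/top0.png");S=cv2.imread("pics/z_scene.png");S0=cv2.imread("pics/scene0.png")
Tr=T[:,:,::-1].copy();Sr=S[:,:,::-1].copy()
a=big(mask(Tr,(105,120,60),(130,255,255),(350,180,425,260)));b=big(mask(Sr,(105,120,40),(130,255,255),(300,140,400,250)))
print("cap",onz(it,cen(a),103),tri(it,cen(a),isc,cen(b)),cv2.boundingRect(a))
for n,A,B,D in(("top",T0,T,dict(glue=(132,186),punch=(404,170),cup=(237,277))),("scene",S0,S,dict(glue=(127,250),punch=(326,185),cup=(277,273)))):
  for k,(x,y) in D.items():
    t=A[y-14:y+14,x-10:x+10];r=cv2.matchTemplate(B[y-24:y+24,x-20:x+20],t,cv2.TM_CCOEFF_NORMED);_,m,_,l=cv2.minMaxLoc(r);print(n,k,m,np.array(l)-10)
E
```

```text
[ 373.2 -374.1  313.7] 0.005761776263941379 [0.2 1.  1. ]
scene [278.1 187.3] 338.5 (267, 177, 23, 21) [278.4 187.2  20.6  23.1 109.5]
top [295.6 199.1] 515.0 (283, 186, 26, 26) [295.8 199.2  26.3  26.8 114.7]
tri scene-top [544.6  23.8 169.7]
home top [296.1 197.6] (281, 183, 30, 29)
home scene [277.6 187.2] (264, 175, 26, 24)
tilt10 top [296.1 197.4] (281, 183, 30, 29)
tilt10 scene [277.6 186.4] (264, 174, 26, 23)
tilt20 top [296.1 197.1] (281, 182, 30, 30)
tilt20 scene [277.4 185.6] (264, 174, 26, 22)
cap [[ 493.7 -245.   103. ]] [ 496.2 -249.9   87.2] (385, 207, 21, 20)
top glue 0.9887468218803406 [0 0]
top punch 0.9984609484672546 [0 0]
top cup 0.998791515827179 [0 0]
scene glue 0.9934774041175842 [-1  1]
scene punch 0.9996883869171143 [0 0]
scene cup 0.9996684789657593 [0 0]
```

Everything stands where it should. I take one close check of the flange with the wrist camera.

>>> {"api": "play_rows", "payload": {
  "motion": [
    [0,[9,-45,-10],0],
    [0,[18,-90,-15],0],
    [0,[27,-135,-15],0],
    [0,[36,-180,-15],0],
    [0,[45,-225,-15],0],
    [0,[54,-270,-15],0],
    [0,[63,-315,-15],0],
    [0,[71,-360,-15],0],
    [0,[78,-400,-15],0],
    [0,[78,-420,-15],0],
    [0,[78,-420,-15],0],
    [0,[78,-420,-15],0]
  ]
}}

```text
clock: 24.05
tool_pos: [518.4, 27.5, 329.6]
ee_rot: [180.0, 0.0, -9.4]
ft_force: [-0.3, -0.5, -0.5]
width: 0.006
grasp_force: 0.0
```

Run:
```python
from h import *
from rig import cams,robot
np.set_printoptions(precision=1,suppress=True)
print(robot.get_obs()["tool_pos"])
i=cams.camera_info("wrist");im=cams.get_image("wrist");cv2.imwrite("pics/zz.png",im[:,:,::-1])
o=big(mask(im,(3,130,60),(22,255,255),(150,60,400,290)));print("flange",cv2.boundingRect(o),np.hstack([np.ravel(q) for q in cv2.fitEllipse(o)]))
x,y,w,h=cv2.boundingRect(o)
k=big(mask(im,(0,0,160),(180,50,255),(x-30,y-30,x+w+30,y+h+30)));print("collar",cv2.boundingRect(k))
a=np.array([-.493,.0825,.866]);M=np.array([551,22,163.]);xb=np.array([.854,-.143,.5]);yb=np.cross(a,xb);t=np.linspace(0,2*np.pi,90)[:,None]
def pr(C):
    p,_=cv2.projectPoints(C,cv2.Rodrigues(i["R"])[0],i["t"],i["K"],np.array([i["k1"],0,0,0.]));return p[:,0]
print("pred collar",cv2.boundingRect(pr(M+44*(np.cos(t)*xb+np.sin(t)*yb)).astype(np.float32)))
for tilt in(-8,0,8):
    A=Ro.from_rotvec(np.radians(tilt)*yb).apply; s=37*np.sin(np.radians(abs(tilt)))
    f=np.vstack([M+a*s+A(a*h+r*(np.cos(t)*xb+np.sin(t)*yb)) for h,r in((0,37),(7,37))]);kt=M+a*s+A(a*38+18*(np.cos(t)*xb+np.sin(t)*yb))
    print(tilt,"flange",cv2.boundingRect(f.astype(np.float32)@np.eye(3,dtype=np.float32)) if 0 else cv2.boundingRect(pr(f).astype(np.float32)),"knob top",cv2.boundingRect(pr(kt).astype(np.float32)))
g=cv2.cvtColor(im,cv2.COLOR_RGB2HSV)[:,x+w//2,:]
print([(r,*map(int,g[r])) for r in range(y-14,y+h+10,3)])
```

```text
[518.4  27.5 329.6]
flange (237, 126, 76, 74) [274.4 161.   70.9  74.3  91. ]
collar (207, 96, 136, 113)
pred collar (227, 115, 93, 76)
-8 flange (233, 128, 81, 63) knob top (252, 175, 43, 28)
0 flange (234, 122, 79, 69) knob top (252, 165, 43, 32)
8 flange (233, 122, 81, 74) knob top (252, 162, 43, 36)
[(112, 21, 8, 229), (115, 20, 3, 247), (118, 20, 3, 249), (121, 23, 4, 246), (124, 15, 2, 245), (127, 12, 192, 247), (130, 14, 195, 252), (133, 14, 194, 252), (136, 14, 193, 251), (139, 13, 194, 251), (142, 14, 196, 251), (145, 13, 194, 251), (148, 14, 194, 252), (151, 12, 206, 237), (154, 12, 202, 239), (157, 11, 202, 241), (160, 12, 198, 243), (163, 12, 204, 244), (166, 13, 200, 246), (169, 14, 192, 252), (172, 14, 191, 252), (175, 14, 195, 251), (178, 14, 192, 252), (181, 13, 193, 251), (184, 14, 195, 251), (187, 14, 190, 252), (190, 14, 196, 251), (193, 14, 192, 251), (196, 14, 195, 251), (199, 10, 130, 229), (202, 55, 10, 147), (205, 30, 12, 65), (208, 100, 11, 70)]
```

Run:
```python
import cv2
W=cv2.imread("pics/zz.png");w1=cv2.imread("pics/w1.png")
g=cv2.cvtColor(W,cv2.COLOR_BGR2HSV)
print("col275",[(r,int(g[r,275,1]),int(g[r,275,2])) for r in range(96,128,2)])
for row in(145,155,165):print(row,[(c,int(g[row,c,1]),int(g[row,c,2])) for c in list(range(218,242,2))+list(range(306,332,2))])
print("below",[(r,int(g[r,275,1]),int(g[r,275,2])) for r in range(194,212,2)])
g=cv2.cvtColor(w1,cv2.COLOR_BGR2HSV);print("w1",[(r,int(g[r,274,1]),int(g[r,274,2])) for r in range(130,166,2)])
```

```text
col275 [(96, 14, 166), (98, 11, 158), (100, 8, 159), (102, 8, 163), (104, 11, 164), (106, 9, 162), (108, 9, 162), (110, 11, 166), (112, 8, 229), (114, 5, 241), (116, 2, 250), (118, 3, 249), (120, 4, 248), (122, 2, 245), (124, 2, 245), (126, 136, 244)]
145 [(218, 6, 163), (220, 8, 162), (222, 11, 160), (224, 11, 163), (226, 11, 164), (228, 9, 168), (230, 4, 239), (232, 3, 247), (234, 3, 247), (236, 3, 247), (238, 18, 236), (240, 166, 233), (306, 197, 252), (308, 197, 242), (310, 58, 229), (312, 1, 244), (314, 3, 246), (316, 3, 247), (318, 5, 241), (320, 6, 167), (322, 9, 163), (324, 3, 161), (326, 2, 164), (328, 8, 165), (330, 13, 163)]
155 [(218, 14, 167), (220, 8, 158), (222, 11, 164), (224, 7, 155), (226, 13, 162), (228, 11, 201), (230, 4, 244), (232, 4, 244), (234, 2, 244), (236, 84, 244), (238, 196, 252), (240, 195, 252), (306, 195, 251), (308, 194, 252), (310, 196, 252), (312, 151, 247), (314, 3, 239), (316, 3, 243), (318, 4, 244), (320, 11, 201), (322, 17, 162), (324, 6, 166), (326, 5, 156), (328, 6, 161), (330, 9, 164)]
165 [(218, 8, 166), (220, 13, 163), (222, 8, 164), (224, 9, 162), (226, 9, 164), (228, 11, 161), (230, 7, 191), (232, 4, 243), (234, 2, 246), (236, 71, 248), (238, 195, 251), (240, 192, 251), (306, 197, 251), (308, 194, 251), (310, 196, 252), (312, 117, 249), (314, 2, 245), (316, 4, 243), (318, 9, 200), (320, 10, 160), (322, 9, 166), (324, 8, 165), (326, 11, 165), (328, 12, 166), (330, 9, 164)]
below [(194, 194, 251), (196, 195, 251), (198, 179, 249), (200, 44, 175), (202, 10, 147), (204, 6, 80), (206, 7, 69), (208, 11, 70), (210, 24, 73)]
w1 [(130, 10, 155), (132, 6, 163), (134, 6, 165), (136, 8, 155), (138, 16, 159), (140, 12, 170), (142, 7, 235), (144, 5, 242), (146, 2, 249), (148, 4, 247), (150, 5, 245), (152, 3, 244), (154, 4, 242), (156, 5, 245), (158, 6, 215), (160, 197, 167), (162, 211, 197), (164, 201, 207)]
```

```bash
python3 -c "
from rig import job
print(job.finish_job())"
```

```text
the job is handed in; nothing more can be done
None
```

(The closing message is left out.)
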